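Clear the sensor off the page and turn the chart leaf over

ROBOT

A 6-joint arm with a two-finger parallel gripper is mounted at the origin on the work surface. World frame = base frame: x ahead of the robot, y to its left, z up, the work surface at z = 0. Lengths are in m, angles in rad, forces in N, time in s.
With the tool pointing down it reaches from about 0.375 to 0.75 m from the base axis. Payload 9 kg.
Tool frame: the origin (TCP) lies on the centre line of the jaws, within the pads' length; the fingertips stand 14 mm ahead of it and the grasp point (between the pads) lies 5 mm behind it; z points along the fingers, y is the direction in which the jaws open and shut (so a half turn about z gives the same grasp; the last joint's range is limited). The gripper opens to 85 mm and grips with 20 to 120 N. Pads are 22 mm wide; open, the fingers measure 114 mm over their backs; the gripper's body (76 mm by 85 mm) begins 54 mm behind the grasp point. The pads swing forward as they close: fully open they stand 13 mm farther back than shut.
Start: joints at [1.13, 0.104, 0.097, 1.564, 0, 1.353], TCP at [0.133, 0.585, 0.208] pointing down, gripper open.
Joint ranges: [-2.99, 2.99], [-0.84, 1.86], [-1.1, 1.16], [-1.84, 2.11], [-1.51, 1.56], [-3.14, 3.14]. Speed limits (rad/s): [2.22, 2.22, 2.57, 3.14, 3.14, 3.14].

INTERFACE

Orientations are given as [roll, pitch, yaw] about the fixed x, y, z axes, in that order (R = Rz(yaw) Ry(pitch) Rx(roll)).
In Python, from cell import ctrl, vision, hand_in, nets gives the robot as it stands.
- The arm moves only by the tool send_rows, never from a script. Its argument "motion" is a list of rows, each a list of 3 entries, a list of its own where there are three numbers: the opening, from -1 (shut) to 1 (fully open), then the shift along the world's x, y, z in mm, then the turn about the world's z in rad. A call has exactly 10 rows; each row is the pose to reach, as a shift and turn from the pose commanded when the call began; what a row does not reach only later rows make up. A row lasts 1/10 s, in which the tool goes at most 50 mm and 8.59 degrees, less where a joint would pass 70% of its speed; a pose out of reach is approached as far as the arm can. A call with a gripper value outside its range is refused whole. The fingers move at their own pace and stop on an object; "force" is the grip in N (left out, the last holds). Time passes only in rows, so rows that repeat a pose let the fingers close, or fill a call up. It gives the time, the measured TCP pose, the force and the opening at its end, in the units of the state.
- ctrl.state(): the state, without advancing time (a new reading comes with each control period).
- vision.grab_frame(name): name is "side" or "top"; returns (picture, depth): 480x640x3 uint8, red, green, blue; 480x640 float32, m along the optical axis (not along the pixel's ray), 0 where there is no reading.
- vision.get_calibration(name): a dict with "K" (3x3 intrinsics, pixels), "world_to_cam" (4x4, takes a point from world to camera coordinates). Camera axes: x right, y down, z forward; pixel columns grow to the right and rows downward; lengths in m; the calibration is good to about 2 mm. A picture is of the moment at which its call begins. get_calibration takes no time and is no camera call.
- hand_in(): hands the job in, once; it reports no verdict.
Trained networks look in the newest picture that a camera, given by its name, has taken for a name from the list of things; names that differ only in an ending like _2 or _b are one class to them, and where a whole thing is asked for, a point or a joint stands for the part that bears it (a point fixed in the world has none). Each returns a list of dicts, best first, with "conf" (0 to 1); they miss things now and then, are a little off and sometimes report something else, mostly with a low value. They report only what shows in the picture. A call takes as long as a camera call. They do not tell look-alikes from the thing itself.
- nets.find_in(camera, label): "at" ([x, y, z] in m, in world coordinates, good to about 4 mm: the middle of the surface that is visible of it).
- nets.mark_of(camera, label): "at" ([x, y, z] in m, in world coordinates, good to about 4 mm: a listed point, or the origin of a listed thing).
The state is a dict: "clock": time; "q": joint angles; "qvel": joint speeds; "joint_efforts": joint torques, N m; "ee_pos": TCP position; "tcp_rot": TCP orientation; "wrist_force": force on the tool from outside, world axes, zero at the start; "wrist_torque": the same for the moment, N m; "finger_gap": opening from 0.0 (shut) to 1.0 (fully open).
Only numpy, scipy, OpenCV 4.12 (cv2) and the standard library are available. Lean on these libraries where they do the work, as an engineer would, in place of code of your own. Each camera call takes 0.05 s, during which the arm holds its last target. There are 200 camera calls.

TASK

On the open chart binder, push the orange-footed sensor off the left page so that it stands upright on the bench, sliding it without lifting it or tipping it over. Then turn the rigid orange leaf over the spine with the fingertips, never pinching it between the fingers, until it lies flat on the left page. Leave everything else on the bench where it is.

Things in the scene. Friction and masses are not known exactly. Their poses are not given: they have to be found in the camera images.
- binder: Low black chart binder, fixed to the bench: a base plate 170 mm (along its x, the spine) by 260 mm (y) and 5 mm thick, the origin at the centre of its underside. The spine runs along its x axis through the middle (hinge axis 12 mm above the bench; its steel knuckles reach 18 mm). The right page is its -y half, the left page its +y half; page tops are 5 mm above the bench.
- leaf (a joint): Angle of the rigid leaf about the spine: 0 lies flat on the right page (-y), pi/2 stands upright, pi lies flat on the left page (+y). It starts part-raised on the right side. The hinge is stiff (about 0.09 N m): the leaf stays where it is left and has to be pushed all the way; it stops at pi.
- leaf_hinge (a point): Middle of the spine axis on which the leaf turns, 12 mm above the bench. Its frame turns with the leaf: its -y axis points from the spine to the leaf's free edge, x along the spine.
- leaf_edge (a point): Middle of the leaf's free edge, 125 mm from the hinge axis, at mid-thickness. The leaf is 140 mm along the spine, orange on its first upper side and yellow beneath, 7 mm thick, with a round black bead (6 mm) along the free edge.
- sensor: Black sensor block with an orange foot, 50 x 50 mm and 40 mm tall, about 0.25 kg, standing loose on the left page. Origin at the centre of its underside, z up; a connector stub (12 mm thick, at 20 mm height) sticks out 13 mm from its +y side, away from the spine.
- blue_sensor: Bystander: like the sensor but with a blue foot, 50 x 50 x 40 mm, origin under its centre.
- mug: Bystander: white mug, 76 mm across, 90 mm tall, origin under its centre.
- mouse: Bystander: black computer mouse, 100 x 58 x 29 mm, origin under its centre.
- jar: Bystander: glass jar with a blue cap, 60 mm across, 70 mm tall, origin under its centre.
- driver: Bystander: screwdriver lying on the bench.
- adaptor: Bystander: black power adaptor, 50 x 115 x 30 mm, origin under its centre.
Mind the look-alikes: they are no part of the job. What is shaped like the sensor but red is not meant.

How it is judged:
On the way, in this order (a step that is already met when the one before it is completed fails the run):
1. the sensor stands upright on the bench, off the binder (height (world z) of sensor between -0.005 and 0.0025 m and angle between sensor's own z axis and vertical below 0.06 rad), for 0.2 s.
2. the leaf lies flat on the left page (value of joint leaf above 3.07 rad), for 0.2 s.
At the end, for the whole second after the job is handed in: The sensor stands upright (within 0.06 rad) and still on the bench, its underside within 2.5 mm of the bench top, so wholly off the binder; the leaf lies on the left page, within about 4 degrees of flat (joint above 3.07 rad), at rest (all of step 1 and linear speed of sensor below 0.02 m/s and value of joint leaf above 3.07 rad and velocity of joint leaf below 0.1 rad/s); the robot touches nothing.
It fails at once if the sensor is lifted (more than 12 mm above the page) (height (world z) of sensor above 0.017 m).
It fails at once if the sensor is tipped over (more than 0.6 rad) (angle between sensor's own z axis and vertical above 0.6 rad).
It fails at once if the leaf is pinched (fingers press on both its faces at once, over 1.5 N each) (contact force between the fingers and leaf_c2 above 1.5 N and contact force between the fingers and leaf_c3 above 1.5 N).
It fails at once if another thing on the bench is moved more than 30 mm (distance of any of blue_sensor, mug, mouse, jar, driver, adaptor from where it was at the start of the episode above 0.03 m).
It also fails if it takes over 56 s, if anything falls off the work surface, if the arm or the gripper's body presses on something with over 40 N, if the wrist force passes 120 N, or if a joint passes its speed limit or range.

## Working session

There is one attempt and no reset: what is moved stays moved. The work goes in short steps, Python scripts to look and compute and a tool call to move; the robot and the scene stay as the last step left them, time stands still between calls to the robot, and variables do not carry over. Pictures are saved under pics/ and viewed, about 8 in all and at most 12, crops included, and the job is handed in when it is done.

Besides the shell and the picture viewer there is one more tool, called in YAML: its name, and indented under it one key for each argument. send_rows: Moves the arm, as the interface text tells. Its arguments: {"type":"object","properties":{"motion":{"type":"array","items":{"type":"array"}},"force":{"type":"number"}},"required":["motion"]}

```bash
ls; mkdir -p pics; cat > h.py <<'E'
import numpy as np, cv2
from cell import ctrl, vision, hand_in, nets
def grab(n, f=None):
    im,d=vision.grab_frame(n)
    if f: cv2.imwrite('pics/'+f, im[:,:,::-1])
    return im,d
def world(n,d):
    c=vision.get_calibration(n);K=np.array(c['K']);T=np.linalg.inv(np.array(c['world_to_cam']))
    v,u=np.mgrid[:480,:640]
    P=np.stack([(u-K[0,2])/K[0,0]*d,(v-K[1,2])/K[1,1]*d,d],-1)
    return P@T[:3,:3].T+T[:3,3]
E
python3 - <<'E'
from h import *
a,da=grab('top'); b,db=grab('side')
cv2.imwrite('pics/t0.png',a[:,:,::-1]);cv2.imwrite('pics/s0.png',b[:,:,::-1])
for c in('top','side'):
  for l in('sensor','binder','leaf_hinge','leaf_edge'):
    print(c,l,[(np.round(r['at'],3).tolist(),round(r['conf'],2)) for r in nets.mark_of(c,l)])
print(ctrl.state())
np.savez('f0.npz',a=a,da=da,b=b,db=db)
E
```

```text
pics
top sensor [([0.529, 0.13, 0.01], 0.71), ([0.607, 0.29, 0.001], 0.66)]
top binder [([0.58, 0.056, 0.002], 0.9)]
top leaf_hinge [([0.579, 0.058, 0.01], 0.69)]
top leaf_edge [([0.602, -0.059, 0.053], 0.69)]
side sensor [([0.612, 0.288, -0.003], 0.59), ([0.532, 0.134, 0.003], 0.57)]
side binder [([0.576, 0.05, -0.001], 0.95)]
side leaf_hinge [([0.578, 0.055, 0.012], 0.65)]
side leaf_edge [([0.603, -0.064, 0.048], 0.8), ([0.441, -0.405, 0.0], 0.16)]
{'clock': 0.5, 'q': array([1.13028475e+00, 1.04116935e-01, 9.72959536e-02, 1.56386958e+00,
       7.83211261e-06, 1.35308963e+00]), 'qvel': array([-3.85588611e-04,  1.02564971e-03,  6.10870777e-04, -3.60665320e-05,
        2.34275101e-04,  1.30293747e-03]), 'joint_efforts': array([-1.19355562e-03, -5.56273055e+01,  5.03387475e+01,  1.52913417e-03,
       -4.14273409e-04,  2.78300156e-06]), 'ee_pos': array([0.13259089, 0.58521144, 0.20811854]), 'tcp_rot': array([3.14148770e+00, 1.51964149e-05, 2.91878777e+00]), 'wrist_force': array([ 0.18517253,  0.12101085, -0.40265274]), 'wrist_torque': array([ 0.01593344, -0.03336516, -0.02155131]), 'finger_gap': 0.9960539288877316}
```

View pics/t0.png

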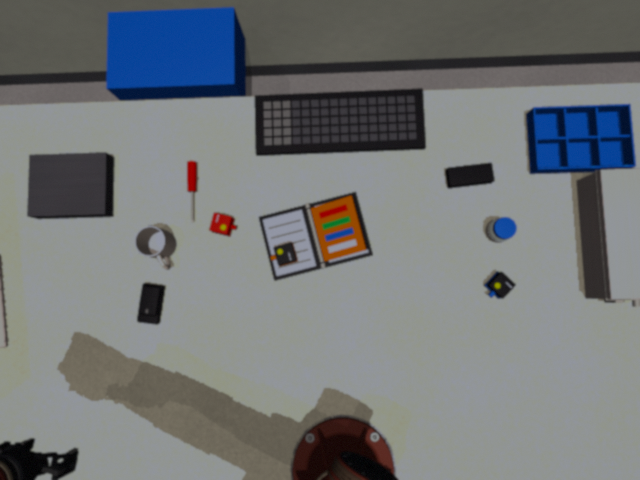

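View pics/s0.png

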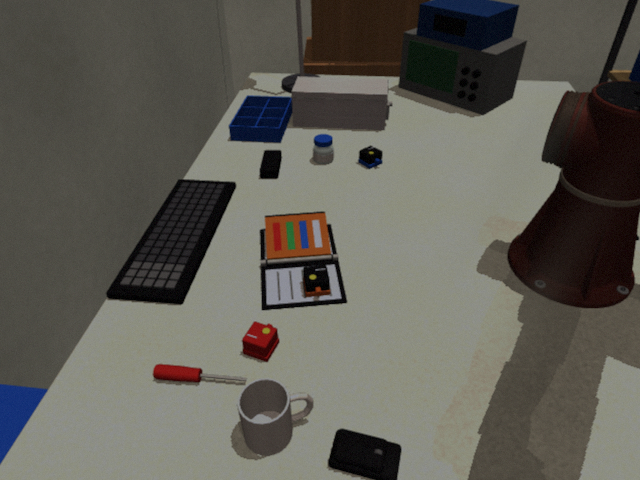

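Candidates for the sensor in the top view are the black block with an orange foot on the left page at (286,254), the red look-alike at (223,224) and the blue-footed one at (499,285). I choose (286,254). Next I measure it precisely and check it in a crop.

```bash
python3 - <<'E'
from h import *
z=np.load('f0.npz');a,da,b,db=[z[k] for k in('a','da','b','db')]
cv2.imwrite('pics/crop0.png',cv2.resize(np.hstack([a[180:290,200:380],b[200:310,200:380]]),None,fx=2.2,fy=2.2,interpolation=cv2.INTER_CUBIC)[:,:,::-1])
for n,im,d in(('top',a,da),('side',b,db)):
    P=world(n,d); hsv=cv2.cvtColor(im,cv2.COLOR_RGB2HSV)
    roi=(abs(P[...,0]-.58)<.16)&(abs(P[...,1]-.05)<.2)
    # leaf: plane through orange
    m=roi&(hsv[...,0]<20)&(hsv[...,1]>170)&(hsv[...,2]>90)&(P[...,1]<.07)
    Q=P[m];c=Q.mean(0);v=np.linalg.svd(Q-c)[2]
    nn=v[2]*np.sign(v[2][2]);h=np.array([nn[0],nn[1]]);print(n,'leaf n',len(Q),c.round(4),nn.round(3),'tilt',np.arccos(nn[2]).round(3),'yaw from normal',np.arctan2(-h[0],h[1]).round(3))
    r=cv2.minAreaRect(Q[:,:2].astype(np.float32)*1000);print(' leafrect',np.round(r[0]+r[1]+(r[2],),1))
    # binder (anything dark/white not bench): dark frame
    # sensor top
    s=roi&(P[...,2]>.035)&(P[...,2]<.055)&(P[...,1]>.085)
    Q=P[s];r=cv2.minAreaRect(Q[:,:2].astype(np.float32)*1000);print(' sensor',len(Q),Q.mean(0).round(4),np.round(r[0]+r[1]+(r[2],),1))
    rd=(hsv[...,1]>170)&((hsv[...,0]<6)|(hsv[...,0]>172))&(P[...,1]>.22)&(P[...,1]<.33)&(abs(P[...,0]-.6)<.1)&(P[...,2]<.06)
    if rd.any(): print(' red',P[rd].min(0).round(3),P[rd].max(0).round(3))
    dk=roi&(hsv[...,2]<60)&(P[...,2]<.03)
    Q=P[dk];r=cv2.minAreaRect(Q[:,:2].astype(np.float32)*1000);print(' binderdark',np.round(r[0]+r[1]+(r[2],),1))
E
```

```text
top leaf n 1635 [ 0.5951 -0.0028  0.0456] [ 0.161 -0.987  0.002] tilt 1.569 yaw from normal -2.98
 leafrect [554.9 -11.2 223.2 106.7  13.1]
 sensor 376 [0.5275 0.1295 0.0445] [526.7 133.4  48.3  55.1  13.8]
 red [0.58  0.255 0.007] [0.632 0.314 0.047]
 binderdark [574.4  55.  165.1 255.   13. ]
side leaf n 1824 [5.938e-01 4.000e-04 3.510e-02] [-0.067  0.294  0.953] tilt 0.306 yaw from normal 0.223
 leafrect [588.1  -4.9 140.3 112.8  13.1]
 sensor 484 [0.5262 0.1345 0.0452] [525.7 135.3  47.9  63.3  13.2]
 red [0.579 0.257 0.002] [0.638 0.322 0.045]
 binderdark [574.4  55.1 168.8 262.8  13. ]
```

View pics/crop0.png

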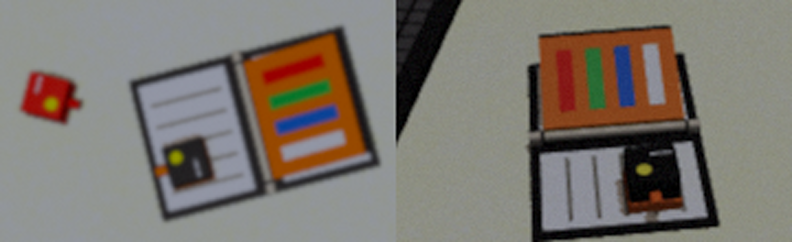

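The crop confirms it: the black block with the orange foot and stub stands on the left page, red look-alike well away. Yaw is 0.228 rad and the leaf is raised about 0.306 rad. Moving above the gap between spine and sensor.

send_rows:
  motion:
    - [-1,[405,-504,0],-1.12]
    - [-1,[405,-504,0],-1.12]
    - [-1,[405,-504,0],-1.12]
    - [-1,[405,-504,0],-1.12]
    - [-1,[405,-504,0],-1.12]
    - [-1,[405,-504,0],-1.12]
    - [-1,[405,-504,0],-1.12]
    - [-1,[405,-504,0],-1.12]
    - [-1,[405,-504,0],-1.12]
    - [-1,[405,-504,0],-1.12]

```text
clock: 1.5
ee_pos: [0.4469, 0.1936, 0.2085]
tcp_rot: [3.14, 0.0, 1.799]
wrist_force: [0.6, 1.2, -0.3]
finger_gap: -0.002
```

send_rows:
  motion:
    - [-1,[91,-113,0],0]
    - [-1,[91,-113,0],0]
    - [-1,[91,-113,0],0]
    - [-1,[91,-113,-50],0]
    - [-1,[91,-113,-90],0]
    - [-1,[91,-113,-120],0]
    - [-1,[91,-113,-120],0]
    - [-1,[91,-113,-120],0]
    - [-1,[91,-113,-120],0]
    - [-1,[91,-113,-120],0]

```text
clock: 2.5
ee_pos: [0.5382, 0.0825, 0.0904]
tcp_rot: [3.138, 0.001, 1.799]
wrist_force: [-0.0, -0.2, -0.2]
finger_gap: 0.002
```

```bash
python3 - <<'E'
from h import *
b,_=grab('side'); print(ctrl.state()['ee_pos'],ctrl.state()['tcp_rot'])
cv2.imwrite('pics/s1.png',cv2.resize(b[130:330,200:420],None,fx=3,fy=3)[:,:,::-1])
E
```

```text
[0.53797208 0.08243643 0.09008279] [3.13874754e+00 9.40488591e-04 1.79899872e+00]
```

View pics/s1.png

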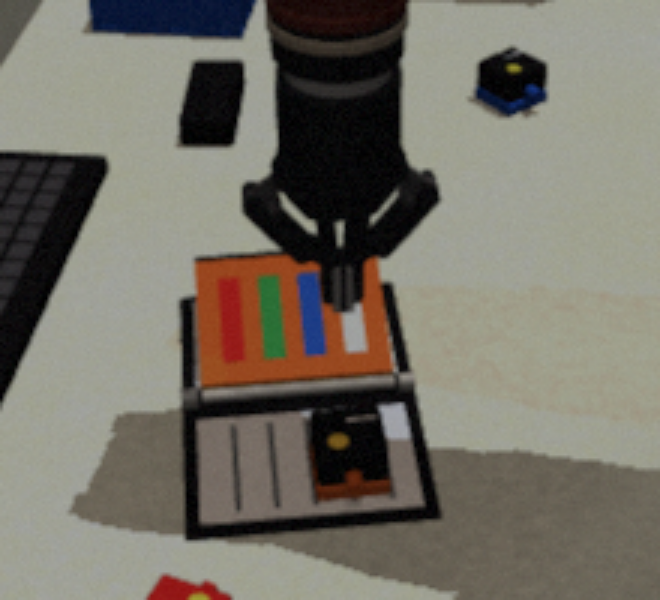

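The picture shows the shut fingers above the gap between spine and sensor, jaws along the spine. Descending and starting the push.

send_rows:
  motion:
    - [-1,[0,0,-25],0]
    - [-1,[0,0,-50],0]
    - [-1,[0,0,-64],0]
    - [-1,[0,0,-64],0]
    - [-1,[-1,6,-64],0]
    - [-1,[-3,12,-64],0]
    - [-1,[-4,18,-64],0]
    - [-1,[-5,23,-64],0]
    - [-1,[-6,28,-64],0]
    - [-1,[-8,34,-64],0]

```text
clock: 3.55
ee_pos: [0.5288, 0.1169, 0.0243]
tcp_rot: [3.141, 0.0, 1.799]
wrist_force: [0.1, 0.9, 0.4]
finger_gap: -0.002
```

send_rows:
  motion:
    - [-1,[-2,8,0],0]
    - [-1,[-4,16,0],0]
    - [-1,[-6,24,0],0]
    - [-1,[-7,32,0],0]
    - [-1,[-9,39,0],0]
    - [-1,[-10,45,0],0]
    - [-1,[-12,51,0],0]
    - [-1,[-13,57,0],0]
    - [-1,[-15,64,0],0]
    - [-1,[-17,71,0],0]

```text
clock: 4.55
ee_pos: [0.5116, 0.1879, 0.0241]
tcp_rot: [3.141, 0.0, 1.799]
wrist_force: [0.3, -0.3, 0.3]
finger_gap: 0.005
```

```bash
python3 - <<'E'
from h import *
b,_=grab('side'); print(ctrl.state()['ee_pos'],[(np.round(r['at'],3).tolist(),round(r['conf'],2)) for r in nets.mark_of('side','sensor')])
cv2.imwrite('pics/s2.png',cv2.resize(b[180:360,200:420],None,fx=3,fy=3)[:,:,::-1])
E
```

```text
[0.5112645  0.188813   0.02411025] [([0.611, 0.29, -0.001], 0.94), ([0.531, 0.131, 0.005], 0.75)]
```

View pics/s2.png

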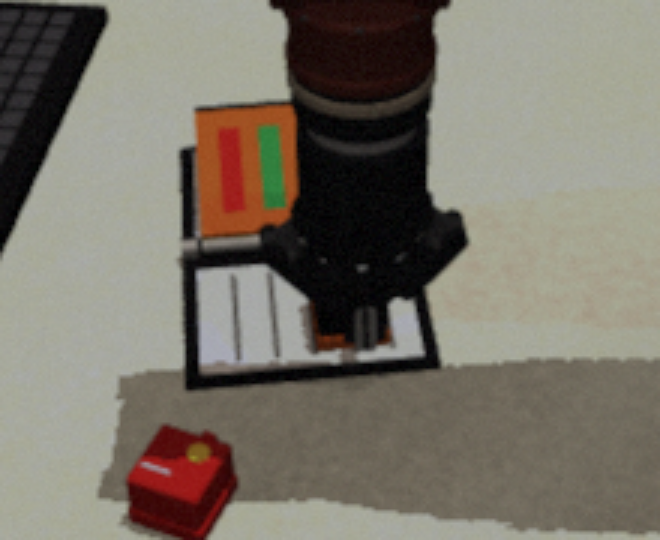

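```bash
python3 - <<'E'
from h import *
c=vision.get_calibration('side');K=np.array(c['K']);T=np.array(c['world_to_cam'])
for p in([.538,.0824,.076],[.511,.189,.010],[.5265,.131,.045],[.511,.189,.06]):
    q=T[:3,:3]@p+T[:3,3]; print(p,(K@q/q[2])[:2].round(1), q[2].round(3))
print(ctrl.state()['ee_pos'],ctrl.state()['wrist_force'])
a,da=grab('top');b,db=grab('side')
P=world('side',db); print(P[275:300:4,321].round(3), P[275:300:4,310].round(3))
cv2.imwrite('pics/t3.png',np.hstack([cv2.resize(a[180:290,220:380],(480,330)),cv2.resize(b[180:320,220:380],(320,280)).copy() if 0 else cv2.resize(b[200:310,240:350],(320,330))])[:,:,::-1])
E
```

```text
[0.538, 0.0824, 0.076] [313.5 246.4] 0.981
[0.511, 0.189, 0.01] [320.8 308. ] 0.938
[0.5265, 0.131, 0.045] [316.3 274.1] 0.962
[0.511, 0.189, 0.06] [320.6 289.7] 0.906
[0.51143083 0.18829736 0.0240898 ] [-0.1152649  -0.04827017  0.14668865]
[[0.512 0.176 0.086]
 [0.51  0.187 0.086]
 [0.509 0.198 0.087]
 [0.509 0.199 0.077]
 [0.509 0.198 0.066]
 [0.509 0.199 0.056]
 [0.514 0.164 0.009]] [[0.529 0.197 0.104]
 [0.529 0.202 0.098]
 [0.536 0.155 0.043]
 [0.536 0.155 0.032]
 [0.537 0.155 0.021]
 [0.537 0.155 0.009]
 [0.536 0.165 0.008]]
```

View pics/t3.png

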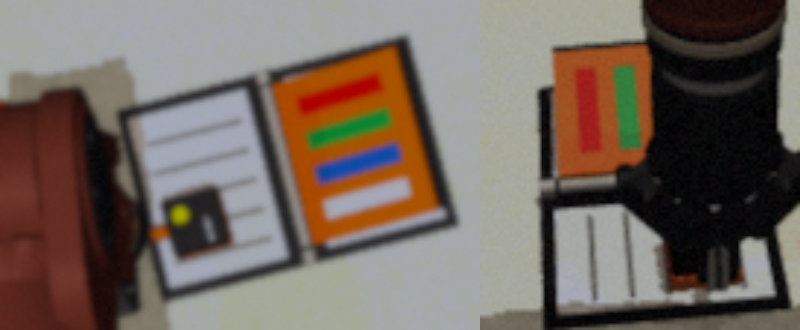

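```bash
cat >> h.py <<'E'
def tip():
    b,db=grab('side'); P=world('side',db); e=ctrl.state()['ee_pos']
    m=(np.hypot(P[...,0]-e[0],P[...,1]-e[1])<.022)&(db>0)
    Q=P[m&(P[...,1]>e[1]+.004)]; z=np.sort(Q[Q[:,2]>.0][:,2])
    return b,e,Q
E
python3 - <<'E'
from h import *
b,e,Q=tip(); f=Q[(Q[:,2]>.03)&(Q[:,1]<e[1]+.014)]; print(e,len(f),np.sort(f[:,2])[:12].round(4))
o=np.argsort(f[:,2])[:12]; print(f[o].round(3))
print(f[f[:,2]<.09].mean(0), f[f[:,2]<.09].min(0),f[f[:,2]<.09].max(0))
E
```

```text
[0.51181803 0.18741511 0.02412837] 512 [0.0527 0.0528 0.0533 0.0543 0.0548 0.0549 0.0557 0.0559 0.0559 0.0561
 0.0562 0.0564]
[[0.513 0.199 0.053]
 [0.511 0.198 0.053]
 [0.504 0.196 0.053]
 [0.502 0.194 0.054]
 [0.502 0.197 0.055]
 [0.511 0.198 0.055]
 [0.505 0.198 0.056]
 [0.507 0.199 0.056]
 [0.509 0.199 0.056]
 [0.504 0.196 0.056]
 [0.513 0.199 0.056]
 [0.508 0.196 0.056]]
[0.50983823 0.19608103 0.07160636] [0.49652207 0.19147138 0.0527462 ] [0.52239261 0.20026129 0.08969604]
```

The tips are measured at z ≈ 0.052 while the reported TCP z of 0.024 implies 0.010. So the true tip is about 42 mm higher than stated, and the fingers passed over the sensor. I'll go back and descend using the measured offset.

send_rows:
  motion:
    - [-1,[0,0,25],0]
    - [-1,[10,-42,25],0]
    - [-1,[20,-84,25],0]
    - [-1,[25,-106,25],0]
    - [-1,[25,-106,15],0]
    - [-1,[25,-106,0],0]
    - [-1,[25,-106,-10],0]
    - [-1,[25,-106,-20],0]
    - [-1,[25,-106,-25],0]
    - [-1,[25,-106,-25],0]

```text
clock: 5.8
ee_pos: [0.5359, 0.082, -0.002]
tcp_rot: [-3.14, -0.001, 1.8]
wrist_force: [0.0, -0.1, -0.2]
finger_gap: 0.005
```

```bash
python3 - <<'E'
from h import *
a,da=grab('top');b,db=grab('side');P=world('side',db);s=ctrl.state();e=s['ee_pos'];print(e,s['wrist_force'])
m=(abs(P[...,0]-e[0])<.02)&(abs(P[...,1]-e[1]-.01)<.006)&(P[...,2]>.006)&(P[...,2]<.09);Q=P[m];print(len(Q),np.sort(Q[:,2])[:8].round(3),Q.mean(0).round(3))
cv2.imwrite('pics/s4.png',cv2.resize(b[180:320,220:380],None,fx=3,fy=3)[:,:,::-1])
E
```

```text
[ 0.53688968  0.0817521  -0.0006731 ] [ 0.12814973 -0.57926641  0.08693491]
243 [0.03  0.031 0.032 0.033 0.033 0.034 0.034 0.034] [0.535 0.091 0.062]
```

View pics/s4.png

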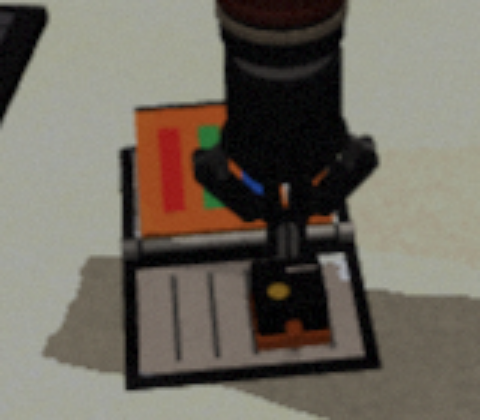

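The fingers hang behind the sensor at (285,240) in the crop with tips about 28 mm up, consistent with the offset. I'll lower 14 mm more and push.

send_rows:
  motion:
    - [-1,[0,0,-7],0]
    - [-1,[0,0,-14],0]
    - [-1,[0,0,-14],0]
    - [-1,[-1,5,-14],0]
    - [-1,[-2,10,-14],0]
    - [-1,[-4,16,-14],0]
    - [-1,[-5,22,-14],0]
    - [-1,[-6,28,-14],0]
    - [-1,[-8,34,-14],0]
    - [-1,[-9,39,-14],0]

```text
clock: 6.9
ee_pos: [0.5278, 0.121, -0.0147]
tcp_rot: [3.141, 0.0, 1.799]
wrist_force: [0.3, -2.4, 1.5]
finger_gap: 0.001
```

```bash
cat >> h.py <<'E'
def sens():
    for n in('side','top'):
        im,d=grab(n);P=world(n,d);e=ctrl.state()['ee_pos']
        w=P-[.576,.055,0]; X=w[...,0]*.974+w[...,1]*.226; Y=-w[...,0]*.226+w[...,1]*.974
        m=(P[...,2]>.034)&(P[...,2]<.055)&(im.max(-1)<110)&(Y>.05)&(Y<.25)&(X<.02)&(X>-.085)&(d>0)
        ee=np.array([e[0]-.576,e[1]-.055]);ey=-ee[0]*.226+ee[1]*.974
        m&=Y>ey+.014
        if m.sum()>10: print(n,m.sum(),'X %.3f..%.3f Y %.3f..%.3f z med %.4f'%(X[m].min(),X[m].max(),Y[m].min(),Y[m].max(),np.median(P[...,2][m])))
        if n=='side': bs=im
    s=ctrl.state();print(s['clock'],e.round(4),'y\'',round(ey,3),s['wrist_force'].round(1))
    return bs
E
python3 -c "
from h import *
sens()"
```

```text
side 485 X -0.054..-0.006 Y 0.090..0.150 z med 0.0461
7.0 [ 0.5275  0.1213 -0.0149] y' 0.076 [ 0.  -0.5  0.1]
```

The sensor is moving. Continuing the push.

send_rows:
  motion:
    - [-1,[-1,6,0],0]
    - [-1,[-3,12,0],0]
    - [-1,[-4,18,0],0]
    - [-1,[-5,24,0],0]
    - [-1,[-7,30,0],0]
    - [-1,[-8,36,0],0]
    - [-1,[-10,42,0],0]
    - [-1,[-11,48,0],0]
    - [-1,[-13,55,0],0]
    - [-1,[-14,62,0],0]

```text
clock: 8.0
ee_pos: [0.5135, 0.183, -0.0149]
tcp_rot: [-3.141, -0.0, 1.799]
wrist_force: [0.1, -1.2, -0.1]
finger_gap: 0.002
```

```bash
python3 -c "
from h import *
b=sens();cv2.imwrite('pics/s5.png',cv2.resize(b[180:360,220:420],None,fx=3,fy=3)[:,:,::-1])"
```

```text
side 498 X -0.054..-0.005 Y 0.154..0.200 z med 0.0413
8.1 [ 0.5135  0.1834 -0.0149] y' 0.139 [-0.3 -0.4 -0.3]
```

View pics/s5.png

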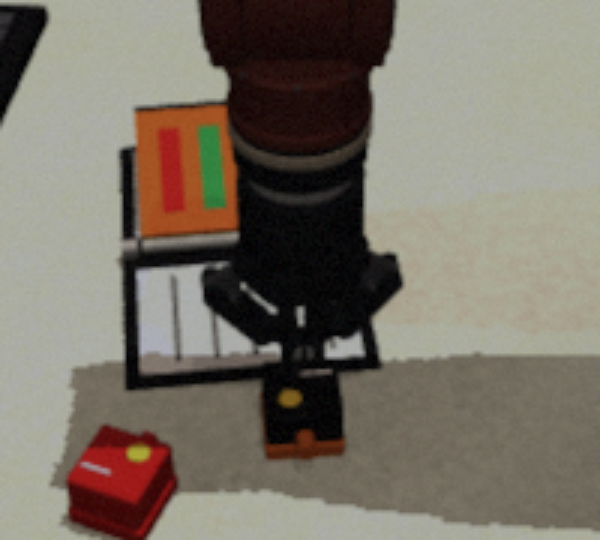

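The sensor (305,410 in the crop) stands upright on the bench with its top at 0.041, about 22 mm clear of the binder. Now moving to the leaf's free edge.

send_rows:
  motion:
    - [-1,[2,-10,0],0]
    - [-1,[2,-10,45],0]
    - [-1,[2,-10,95],0]
    - [-1,[2,-10,140],0]
    - [-1,[18,-55,140],0]
    - [-1,[36,-100,140],0]
    - [-1,[54,-145,140],0]
    - [-1,[70,-190,140],0]
    - [-1,[86,-235,140],0]
    - [-1,[97,-279,140],0]

```text
clock: 9.1
ee_pos: [0.6112, -0.0997, 0.1251]
tcp_rot: [3.141, 0.0, 1.798]
wrist_force: [0.6, 0.7, 0.7]
finger_gap: -0.0
```

send_rows:
  motion:
    - [-1,[0,0,0],0]
    - [-1,[0,0,-40],0]
    - [-1,[0,0,-80],0]
    - [-1,[0,0,-110],0]
    - [-1,[0,0,-130],0]
    - [-1,[0,0,-137],0]
    - [-1,[0,0,-137],0]
    - [-1,[0,0,-137],0]
    - [-1,[0,0,-137],0]
    - [-1,[0,0,-137],0]

```text
clock: 10.1
ee_pos: [0.6117, -0.0969, -0.0105]
tcp_rot: [3.14, 0.001, 1.799]
wrist_force: [-0.3, -0.3, 0.4]
finger_gap: -0.004
```

```bash
cat >> h.py <<'E'
def leaf(f=None):
    e=ctrl.state()['ee_pos'];ee=e[:2]-[.576,.055]
    print(ctrl.state()['clock'],'tip x\' %.3f y\'c %.3f z %.3f'%(ee@[.974,.226],ee@[-.226,.974],e[2]+.028),e.round(4),ctrl.state()['wrist_force'].round(1))
    for n in('side','top'):
        im,d=grab(n,f and n+f);P=world(n,d);w=P-[.576,.055,0]
        X=w[...,0]*.974+w[...,1]*.226; Y=-w[...,0]*.226+w[...,1]*.974;Z=P[...,2]
        h=cv2.cvtColor(im,cv2.COLOR_RGB2HSV)
        m=(h[...,0]<33)&(h[...,1]>140)&(h[...,2]>70)&(abs(X)<.075)&(abs(Y)<.132)&(Z>.012)&(Z<.16)&(np.hypot(Y,Z)>.03)&(d>0)
        if m.sum()>20:
            t=np.arctan2(Z[m]-.012,-Y[m]);print(n,m.sum(),'theta med %.3f'%np.median(t),'hue',np.median(h[...,0][m]))
E
python3 -c "
from h import *
leaf('6.png');b=cv2.imread('pics/side6.png');a=cv2.imread('pics/top6.png');cv2.imwrite('pics/s6.png',np.hstack([cv2.resize(b[170:330,220:380],(400,400)),cv2.resize(a[160:300,250:390],(400,400))]))"
```

```text
10.1 tip x' 0.000 y'c -0.156 z 0.018 [ 0.6117 -0.0969 -0.0105] [-0.3 -0.3  0.4]
side 1577 theta med 0.374 hue 9.0
top 895 theta med 0.364 hue 12.0
```

View pics/s6.png

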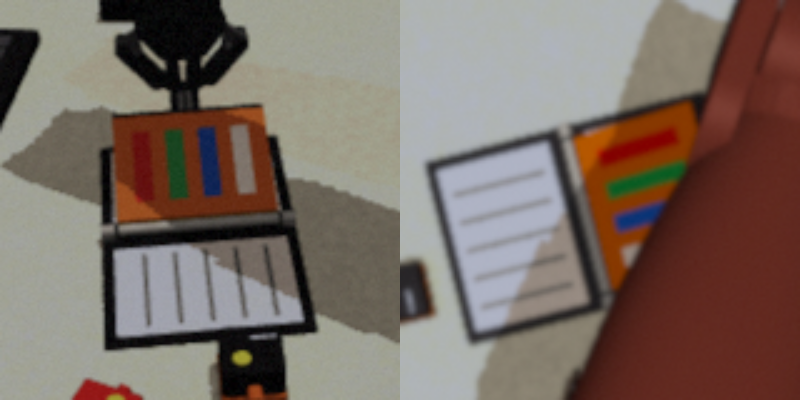

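The fingers stand just outside the leaf's free edge, mid-leaf, with tips low. I'll start the lift, with the fingers rising faster than the edge so that friction helps.

send_rows:
  motion:
    - [-1,[-2,8,0],0]
    - [-1,[-3,15,0],0]
    - [-1,[-5,20,0],0]
    - [-1,[-5,23,3],0]
    - [-1,[-6,26,9],0]
    - [-1,[-7,28,16],0]
    - [-1,[-7,31,23],0]
    - [-1,[-8,34,30],0]
    - [-1,[-9,37,36],0]
    - [-1,[-9,37,36],0]

```text
clock: 11.2
ee_pos: [0.6024, -0.0593, 0.0254]
tcp_rot: [3.14, 0.001, 1.799]
wrist_force: [-0.9, -0.2, 0.4]
finger_gap: 0.001
```

```bash
python3 -c "
from h import *
leaf()"
```

```text
11.2 tip x' -0.000 y'c -0.117 z 0.053 [ 0.6024 -0.0593  0.0254] [-0.9 -0.2  0.4]
side 1918 theta med 0.631 hue 9.0
top 358 theta med 0.660 hue 12.0
```

send_rows:
  motion:
    - [-1,[-2,8,11],0]
    - [-1,[-4,16,22],0]
    - [-1,[-6,24,31],0]
    - [-1,[-8,34,39],0]
    - [-1,[-10,45,45],0]
    - [-1,[-13,56,51],0]
    - [-1,[-16,67,55],0]
    - [-1,[-18,79,58],0]
    - [-1,[-21,90,59],0]
    - [-1,[-23,100,60],0]

```text
clock: 12.3
ee_pos: [0.5783, 0.0416, 0.084]
tcp_rot: [-3.141, -0.0, 1.799]
wrist_force: [0.5, -2.0, 0.1]
finger_gap: -0.006
```

```bash
python3 -c "
from h import *
leaf('7.png');b=cv2.imread('pics/side7.png');cv2.imwrite('pics/s7.png',cv2.resize(b[130:330,220:420],(600,600)))"
```

```text
12.3 tip x' -0.001 y'c -0.014 z 0.112 [0.5783 0.0416 0.084 ] [ 0.5 -2.   0.1]
side 175 theta med 1.608 hue 8.0
```

View pics/s7.png

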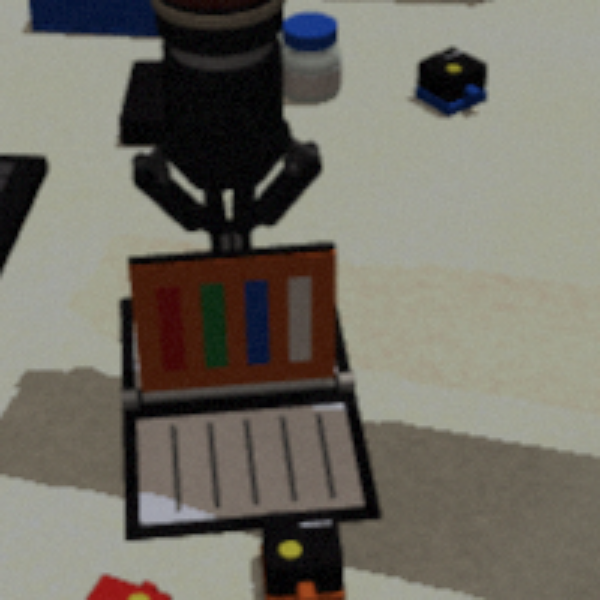

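The leaf is upright with the fingertips behind it. Continuing over the spine, pushing the face with the tips.

send_rows:
  motion:
    - [-1,[-2,7,0],0]
    - [-1,[-3,14,-1],0]
    - [-1,[-7,28,-3],0]
    - [-1,[-10,42,-8],0]
    - [-1,[-13,56,-15],0]
    - [-1,[-15,66,-24],0]
    - [-1,[-18,77,-35],0]
    - [-1,[-20,86,-47],0]
    - [-1,[-21,93,-60],0]
    - [-1,[-22,95,-70],0]

```text
clock: 13.4
ee_pos: [0.5561, 0.1363, 0.0124]
tcp_rot: [-3.141, -0.001, 1.799]
wrist_force: [0.2, 0.5, 1.3]
finger_gap: 0.0
```

```bash
python3 -c "
from h import *
leaf()"
```

```text
13.4 tip x' -0.001 y'c 0.084 z 0.040 [0.5561 0.1363 0.0124] [0.2 0.5 1.3]
side 1062 theta med 2.863 hue 20.0
top 536 theta med 2.863 hue 30.0
```

send_rows:
  motion:
    - [-1,[0,2,-6],0]
    - [-1,[-1,3,-11],0]
    - [-1,[-1,4,-15],0]
    - [-1,[-1,4,-18],0]
    - [-1,[-1,4,-21],0]
    - [-1,[-1,4,-23],0]
    - [-1,[-1,4,-24],0]
    - [-1,[-1,4,-25],0]
    - [-1,[-1,4,-25],0]
    - [-1,[-1,4,-25],0]

```text
clock: 14.5
ee_pos: [0.5561, 0.1395, -0.0081]
tcp_rot: [3.141, 0.0, 1.799]
wrist_force: [-12.1, -0.3, 24.8]
finger_gap: 0.002
```

```bash
python3 -c "
from h import *
leaf()"
```

```text
14.5 tip x' -0.000 y'c 0.087 z 0.020 [ 0.5561  0.1395 -0.0081] [-12.1  -0.3  24.8]
side 1298 theta med 3.084 hue 20.0
top 453 theta med 3.064 hue 31.0
```

Pressed against the stop at 25 N. Lifting off and checking the leaf.

send_rows:
  motion:
    - [-1,[0,0,10],0]
    - [-1,[0,0,30],0]
    - [-1,[0,0,70],0]
    - [-1,[0,0,120],0]
    - [-1,[0,0,160],0]
    - [-1,[0,-40,160],0]
    - [-1,[0,-90,160],0]
    - [-1,[0,-140,160],0]
    - [-1,[0,-190,160],0]
    - [-1,[0,-230,160],0]

```text
clock: 15.6
ee_pos: [0.5555, -0.0932, 0.1493]
tcp_rot: [3.141, 0.001, 1.798]
wrist_force: [-0.3, 0.1, 0.3]
finger_gap: 0.001
```

```bash
python3 - <<'E'
from h import *
leaf('8.png')
for n in('side','top'):
    im,d=grab(n);P=world(n,d);w=P-[.576,.055,0]
    X=w[...,0]*.974+w[...,1]*.226; Y=-w[...,0]*.226+w[...,1]*.974;Z=P[...,2]
    h=cv2.cvtColor(im,cv2.COLOR_RGB2HSV)
    m=(abs(X)<.06)&(Y>.02)&(Y<.115)&(Z<.06)&(d>0)&(h[...,1]>100)
    for lo in(.02,.04,.06,.08,.1):
        k=m&(Y>=lo)&(Y<lo+.02); print(n,lo,k.sum(),np.median(Z[k]).round(4) if k.any() else '')
    if m.sum()>50: print(' slope',np.polyfit(Y[m],Z[m],1).round(4))
    k=(X>-.05)&(X<-.01)&(Y>.158)&(Y<.195)&(Z>.03)&(Z<.06); 
    if k.sum()>20: A=np.c_[X[k],Y[k],np.ones(k.sum())];print(' sensor top z',np.median(Z[k]),'fit',np.linalg.lstsq(A,Z[k],rcond=None)[0].round(3))
a=cv2.imread('pics/side8.png');b=cv2.imread('pics/top8.png')
cv2.imwrite('pics/s8.png',np.hstack([cv2.resize(a[150:350,200:400],(400,400)),cv2.resize(b[160:300,240:380],(400,400))]))
E
```

```text
15.6 tip x' -0.053 y'c -0.140 z 0.177 [ 0.5555 -0.0932  0.1493] [-0.3  0.1  0.3]
side 1500 theta med 3.078 hue 28.0
top 1203 theta med 3.093 hue 31.0
side 0.02 299 0.0172
side 0.04 311 0.0173
side 0.06 327 0.0173
side 0.08 345 0.0172
side 0.1 315 0.0171
 slope [-0.0014  0.0174]
 sensor top z 0.041931726271802916 fit [ 0.    -0.001  0.042]
top 0.02 322 0.0158
top 0.04 308 0.0155
top 0.06 298 0.0156
top 0.08 295 0.0157
top 0.1 266 0.0152
 slope [-0.0034  0.0158]
 sensor top z 0.04003258843292534 fit [ 0.021 -0.009  0.042]
```

View pics/s8.png

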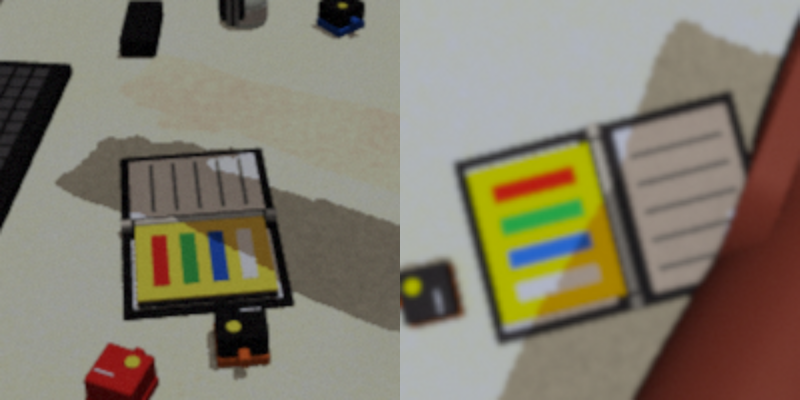

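The leaf lies flat (slope about 0, yellow side up), the sensor stands upright on the bench, and the arm is clear.

```bash
python3 -c "
from h import *
print(hand_in())"
```

```text
the job is handed in; nothing more can be done
None
```

I pushed the orange-footed sensor off the left page onto the bench, then turned the leaf over the spine with the shut fingertips until it lay flat. The job was handed in at about 15.8 s of the 56 s; no verdict came back.

**Last checks:**
- **Sensor:** it stands level on the bench, with its top at 40–42 mm in the two cameras and about 20 mm clear of the binder.
- **Leaf:** it is yellow side up. Its slope against flat is at most about 0.003 rad, and the surface is 15.5–17 mm high.
- **Contact and force:** the arm was clear of everything at hand-in, with wrist force near zero. The highest reading I saw was about 28 N, with the leaf pressed against its stop.
- **Bystanders:** I did not measure their positions, but the fingers never went near them.

**What disagreed:** the fingertips were really about 42 mm higher than the reported TCP position implies. Because of that, the first push passed over the sensor without moving it. I measured the offset from the side camera's depth picture and used it for every later move.

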